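# Dock the eluent bottle

## Task

Pick the folding hex-key set out of the way and lay it flat on the white tub lid, on the free part beside the screwdriver and tweezers. Then slide the one-litre bottle that stands alone in the middle of the bench over to the right, upright and pushed low on its body (never lifted, nor held or pushed high up), into the lane of the bottle dock, and press it home on the dock's stop with a firm push of about 20 to 25 N, so that both claws are fully closed round it. It is glass: feel for the stop and do not force it, and leave the second bottle where it is.

Things in the scene. Friction and masses are not known exactly. Their poses are not given: they have to be found in the camera images.
- bottle_mid (a point): the tall glass bottle to be docked: round, 100 mm across up to 150 mm height, 236 mm tall with cap, 0.75 to 1.0 kg, loose near the front of the bench, about in the middle. The point lies on its axis half-way up, 118 mm above its underside; z points up the bottle. Pushed low it slides on the bench under 4 to 7 N; pushed more than about 60 mm above the bench it may topple
- hex_mid (a point): folding hex-key set, a flat bar 26 x 100 x 21 mm (x, y, z), lying on the bench between the bottle and the dock, 0.12 kg; the point is its centre, y runs along its length
- lid: white plastic tub lid lying flat as a tool tray, 148 x 160 mm (x, y), 9 mm thick, fixed; origin at the centre of its underside, z up. A screwdriver and tweezers lie on its x < -12 mm part, along y; the part from x = -10 to +70 mm is free
- dock: bottle dock fixed to the bench: two parallel aluminium rails 18 mm high, between them the bottle's lane on the bare bench. Origin on the bench in mid-lane, x points into the dock, z up. Rails from x = -95 to +90 mm, inner faces y = +-52, outer +-66 mm. A head (64 mm high) with a flat rubber stop pad and two claws is clamped across the rails near x = 30 to 90 mm; its exact setting is not measured
- dock_home (a point): point on the bench where the docked bottle's axis ends up: exact across the lane, but along the lane (dock's x) the stop may be up to 14 mm before or behind it, as the head can be clamped anywhere. The stop is rigid. Over its last 22 mm the bottle turns the claws, so the whole push is then steady at 8 to 14 N; on the stop it rises steeply (some 6 N per mm)
- dock_mouth (a point): point on the bench in the middle of the lane's mouth, 133 mm before dock_home. Here the rails' flared ends leave 144 mm; the flare narrows to the 104 mm lane over 38 mm
- claw_left (a joint): left claw of the dock (+y side), turned by the bottle itself: 0 open, about 0.60 rad fully closed with the bottle on the stop; stays where it is left (stiff hinge). The claw tips, 26 to 41 mm above the bench, close to y = +-44 mm beside the bottle's front, so what pushes the bottle must keep within y = +-38 mm
- claw_right (a joint): right claw (at the dock's -y side), the same: 0 open, about 0.60 rad fully closed
- bottle_2_mid (a point): second bottle of the same kind, standing behind the dock further from the robot; leave it alone. The point lies on its axis half-way up (118 mm)

How it is judged:
On the way, in this order (a step that is already met when the one before it is completed fails the run):
1. the hex-key set lies flat on the tub lid, let go (x of hex_mid in the frame of lid between -0.015 and 0.07 m and y of hex_mid in the frame of lid between -0.06 and 0.06 m and height (world z) of hex_mid between 0.016 and 0.023 m and contact force between the fingers and hex_keys below 0.1 N), for 0.2 s.
2. the bottle is pressed firmly home: both claws closed round it under a push of 18 N or more (value of joint each of claw_left, claw_right above 0.46 rad and x of bottle_mid in the frame of dock above -0.02 m and contact force between any of the fingers, the arm and bottle above 18 N), for 0.1 s.
At the end, for the whole second after the job is handed in: The bottle stands upright and still in the lane, axis within 6 mm of its middle, both claws closed to 0.46 rad or more (bottle within about 4 mm of the stop). The hex-key set lies flat and still on the lid, its centre at x -15 to 70 mm and within 60 mm in y of the lid's centre (value of joint each of claw_left, claw_right above 0.46 rad and x of bottle_mid in the frame of dock between -0.02 and 0.02 m and y of bottle_mid in the frame of dock between -0.006 and 0.006 m and angle between bottle_mid's own z axis and vertical below 0.05 rad and linear speed of each of bottle, hex_keys below 0.01 m/s and x of hex_mid in the frame of lid between -0.015 and 0.07 m and y of hex_mid in the frame of lid between -0.06 and 0.06 m and height (world z) of hex_mid between 0.016 and 0.023 m and angle between hex_mid's own z axis and vertical below 0.1 rad); the robot touches nothing.
It fails at once if the bottle is tipped by more than 0.2 rad (11 degrees) (angle between bottle_mid's own z axis and vertical above 0.2 rad).
It fails at once if the bottle is lifted more than 12 mm off the bench (height (world z) of bottle_mid above 0.13 m).
It fails at once if the robot presses on the bottle with more than 35 N (contact force between any of the fingers, the arm and bottle above 35 N).
It fails at once if the bottle is held or pushed in its upper half, more than 120 mm above the bench (height (world z) of the grasp point above 0.12 m and contact force between the fingers and bottle above 0.5 N).
It fails at once if the second bottle is shifted by more than 20 mm (distance of bottle_2_mid from where it was at the start of the episode above 0.02 m).
It also fails if it takes over 72 s, if anything falls off the work surface, if the arm or the gripper's body presses on something with over 40 N, if the wrist force passes 120 N, or if a joint passes its speed limit or range.

## Robot

A 6-joint arm with a two-finger parallel gripper is mounted at the origin on a cart in front of the work surface, level with it; the furniture and walls round the work are solid. World frame = base frame: x ahead of the robot, y to its left, z up, the work surface at z = 0. Lengths are in m, angles in rad, forces in N, time in s.
With the tool pointing down it reaches from about 0.275 to 0.875 m from the base axis. Payload 12.5 kg.
Tool frame: the origin (TCP) lies at the very end of the fingers, on their centre line; the grasp point (between the pads) lies 19 mm behind it; z points along the fingers, y is the line along which they close (so a half turn about z gives the same grasp; the last joint's range is limited). The gripper opens to 85 mm and grips with 20 to 120 N. Pads are 22 mm wide; open, the fingers measure 114 mm over their backs; the gripper's body (76 mm by 85 mm) begins 54 mm behind the grasp point. The pads swing forward as they close: fully open they stand 13 mm farther back than shut.
Start: joints at [-0.085, 0.351, 1.652, -0, 1.139, -0.085], TCP at [0.55, 0, 0.231] pointing down, gripper open.
Joint ranges: [-2.75, 2.75], [-0.79, 2.1], [0.01, 2.65], [-1.57, 4.71], [0.07, 3.14], [-2.87, 2.87]. Speed limits (rad/s): [2.22, 2.22, 2.79, 3.14, 3.14, 3.14].

## Interface

Orientations are given as a 3x3 rotation matrix whose columns are the frame's x, y, z axes.
In Python, from bench import manip gives the robot as it stands. Calls block until the motion is done:
- manip.move_ptp(position, orientation): joint-space move of the TCP to a pose.
- manip.move_l(position, attitude=None, max_speed=0.15): straight line of the TCP; attitude=None keeps the orientation; max_speed is the mean speed in m/s.
- manip.move_j(angles): joint-space move.
- manip.set_gripper(opening, effort=None): opening from 0.0 (shut) to 1.0 (fully open); effort is the grip in N (None keeps the last); returns when the fingers have stopped.
- manip.dwell(seconds).
- manip.inverse_kinematics(position, orientation): joint angles nearest the present ones, or None.
- manip.grab_frame(name): name is "scene" or "side" or "wrist"; returns (picture, depth): 480x640x3 uint8, red, green, blue; 480x640 float32, m along the optical axis (not along the pixel's ray), 0 where there is no reading.
- manip.get_calibration(name): a dict with "camera_matrix" (3x3 intrinsics, pixels), "R" (3x3) and "t" (3): a world point X has camera coordinates R X + t. Camera axes: x right, y down, z forward; pixel columns grow to the right and rows downward; lengths in m; the calibration is good to about 2 mm. A picture is of the moment at which its call begins: read the wrist's pose just before it. get_calibration takes no time and is no camera call; for the wrist camera it gives the pose at the moment of the call.
A pose or a line that the arm cannot do raises manip.Unreachable and nothing moves.
- manip.sign_off(): hands the job in; it is judged then, once.
Trained networks look in the newest picture that a camera, given by its name, has taken for a name from the list of things; names that differ only in an ending like _2 or _b are one class to them, and where a whole thing is asked for, a point or a joint stands for the part that bears it (a point fixed in the world has none). Each returns a list of dicts, best first, with "confidence" (0 to 1); they miss things now and then, are a little off and sometimes report something else, mostly with a low value. They report only what shows in the picture. A call takes as long as a camera call.
- manip.look_for(camera, name): "at" ([x, y, z] in m, in world coordinates, good to about 4 mm: the middle of the surface that is visible of it).
Readings, each from a call of its own:
- manip.current_time(): time.
- manip.current_qpos(): joint angles.
- manip.current_joint_vel(): joint speeds.
- manip.current_joint_torque(): joint torques, N m.
- manip.current_ee_pos(): TCP position.
- manip.current_tcp_rot(): TCP orientation.
- manip.current_force(): force on the tool from outside, world axes, zero at the start.
- manip.current_ft_torque(): the same for the moment, N m.
- manip.current_grip_width(): opening from 0.0 (shut) to 1.0 (fully open).
- manip.current_grip_force(): force on a finger pad.
Only numpy, scipy, OpenCV 4.12 (cv2) and the standard library are available. Lean on these libraries where they do the work, as an engineer would, in place of code of your own. Each camera call takes 0.05 s, during which the arm holds its last target. There are 200 camera calls.

## Working session

There is one attempt and no reset: what is moved stays moved. The work goes in short steps, each a Python script; the robot and the scene stay as the last script left them, time stands still between calls to the robot, and variables do not carry over. Pictures are saved under pics/ and viewed, at most 10 in all, crops included, and the job is handed in when it is done.

```bash
mkdir -p pics; ls
cat > h.py <<'E'
import numpy as np, cv2
from bench import manip as m
def save(c,n):
    p,d=m.grab_frame(c); cv2.imwrite(f'pics/{n}.png',p[:,:,::-1]); return p,d
def world(c,d,u,v,cal=None):
    k=cal or m.get_calibration(c); K=np.array(k['camera_matrix']);R=np.array(k['R']);t=np.array(k['t'])
    z=d[v,u]; return R.T@(np.linalg.inv(K)@[u,v,1]*z-t)
def cloud(c,d,cal=None):
    k=cal or m.get_calibration(c); K=np.array(k['camera_matrix']);R=np.array(k['R']);t=np.array(k['t'])
    v,u=np.mgrid[:480,:640]; P=np.stack([(u-K[0,2])/K[0,0]*d,(v-K[1,2])/K[1,1]*d,d],-1)
    W=(P-t)@R; W[d<=0]=np.nan; return W
E
python3 - <<'E'
from h import *
for c in ('scene','side'):
    p,d=save(c,c+'1'); np.save(c+'1.npy',d)
    for n in ('bottle_mid','hex_mid','lid','dock','claw_left','claw_right'):
        print(c,n,[(np.round(r['at'],3).tolist(),round(r['confidence'],2)) for r in m.look_for(c,n)[:3]])
print(m.current_time())
E
```

```text
pics
scene bottle_mid [([0.434, 0.15, 0.134], 0.94), ([0.475, 0.404, 0.008], 0.42)]
scene hex_mid [([0.425, -0.04, 0.021], 0.95)]
scene lid [([0.475, 0.404, 0.009], 0.94), ([0.373, -0.327, 0.035], 0.72), ([0.425, -0.038, 0.018], 0.36)]
scene dock [([0.47, -0.266, 0.018], 0.71)]
scene claw_left [([0.511, -0.296, 0.035], 0.64)]
scene claw_right [([0.376, -0.331, 0.039], 0.64)]
side bottle_mid [([0.442, 0.145, 0.122], 0.7)]
side hex_mid [([0.428, -0.038, 0.023], 0.56)]
side lid [([0.428, 0.398, 0.01], 0.86)]
side dock [([0.463, -0.268, 0.014], 0.94)]
side claw_left [([0.509, -0.307, 0.034], 0.63)]
side claw_right [([0.38, -0.328, 0.039], 0.68)]
0.7
```

View pics/scene1.png

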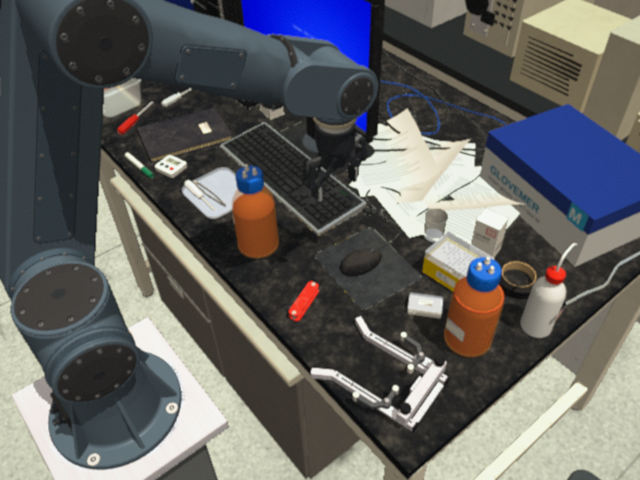

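View pics/side1.png

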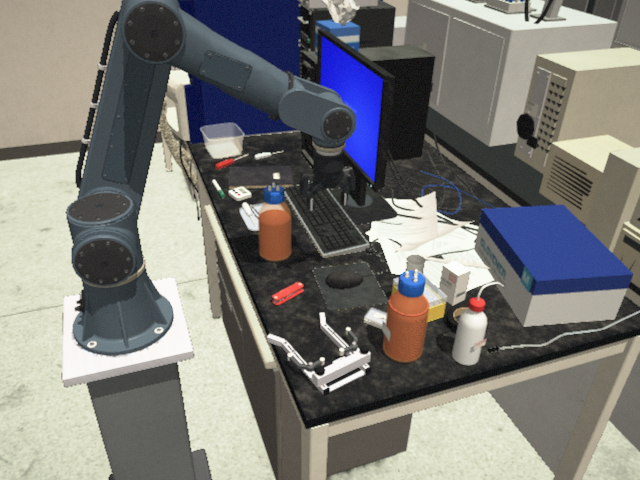

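The scene view shows the bottle at about (255,215), the red hex set at (303,300), the dock at (385,375) with its mouth facing the bottle, and the lid at (212,192), partly hidden. The second bottle is at (475,310). The side view agrees. Next I'll look from near with the wrist camera.

Run:
```python
from h import *
R=np.array(m.current_tcp_rot()); print(R.round(3).tolist())
k=m.get_calibration('wrist'); print(np.array(k['camera_matrix']).round(1).tolist(), (-np.array(k['R']).T@np.array(k['t'])).round(3), np.array(k['R']).round(2).tolist())
def look(pos,n,names):
    m.move_ptp(pos,R); m.dwell(0.15); cal=m.get_calibration('wrist'); p,d=save('wrist',n); np.savez(n+'.npz',d=d,K=cal['camera_matrix'],R=cal['R'],t=cal['t'])
    for q in names: print(n,q,[(np.round(r['at'],3).tolist(),round(r['confidence'],2)) for r in m.look_for('wrist',q)[:3]])
look([.42,-.25,.36],'wdock',['dock','claw_left','claw_right','hex_mid'])
look([.42,-.05,.36],'whex',['hex_mid','dock'])
look([.42,.38,.36],'wlid',['lid','bottle_mid'])
print(m.current_time())
ims=[cv2.imread(f'pics/{n}.png') for n in('wdock','whex','wlid')]
o=np.zeros((600,800,3),np.uint8)
for i,im in enumerate(ims): o[(i//2)*300:(i//2)*300+300,(i%2)*400:(i%2)*400+400]=cv2.resize(im,(400,300))
cv2.imwrite('pics/mosaic.png',o)
```

```text
[[-0.0, 1.0, 0.0], [1.0, 0.0, 0.0], [0.0, 0.0, -1.0]]
[[427.1, 0.0, 320.7], [0.0, 427.1, 233.7], [0.0, 0.0, 1.0]] [0.55  0.083 0.375] [[1.0, 0.0, 0.0], [0.0, -0.95, 0.32], [0.0, -0.32, -0.95]]
wdock dock [([0.47, -0.237, 0.017], 0.68)]
wdock claw_left [([0.512, -0.293, 0.037], 0.64)]
wdock claw_right [([0.379, -0.327, 0.038], 0.85)]
wdock hex_mid []
whex hex_mid [([0.426, -0.031, 0.024], 0.74)]
whex dock [([0.395, -0.23, 0.019], 0.89)]
wlid lid [([0.49, 0.405, 0.006], 0.76)]
wlid bottle_mid [([0.453, 0.206, 0.16], 0.95)]
5.2833
```

View pics/mosaic.png

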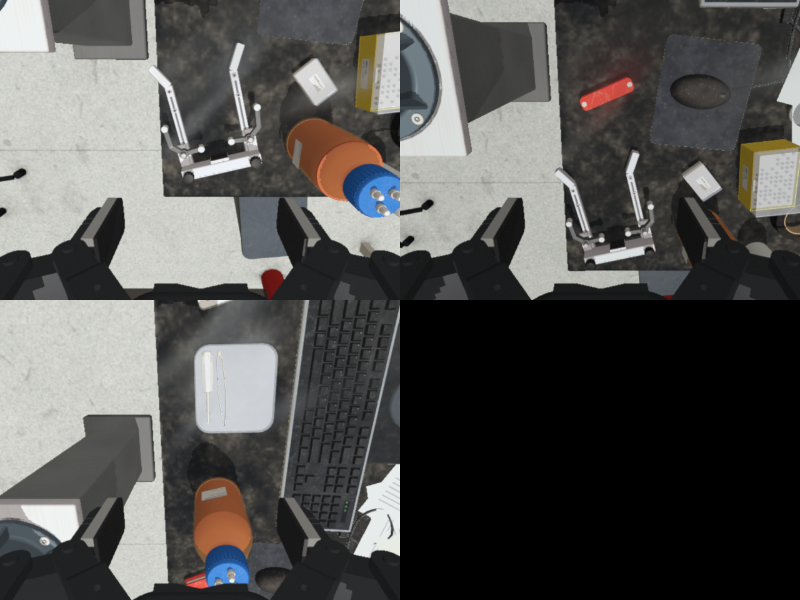

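The top-left view shows the dock with its rails at (180,110) and (237,90) and its head at (220,165). The top-right view shows the hex set at (607,93), tilted. The bottom-left view shows the lid at (236,388), with the tools on its left (robot) side and its right part free. I'll fit the geometry from the depth images.

```bash
cat >> h.py <<'E'
def load(n):
    z=np.load(n+'.npz'); p=cv2.imread(f'pics/{n}.png')[:,:,::-1].astype(int); return p,cloud('wrist',z['d'],dict(camera_matrix=z['K'],R=z['R'],t=z['t']))
def rect(P):
    (c,s,a)=cv2.minAreaRect((P[:,:2]*1000).astype(np.float32)); return np.round(c,1),np.round(s,1),round(a,2)
E
python3 - <<'E'
from h import *
p,W=load('whex')
r=(p[...,0]>130)&(p[...,1]<90)&(p[...,2]<90)&(np.abs(W[...,0]-.426)<.1)&(np.abs(W[...,1]+.035)<.1)
H=W[r]; t=H[H[:,2]>.015]; print('hex',np.percentile(H[:,2],[5,50,95]).round(4),rect(t),t.mean(0).round(4))
# scene view of hex
k=m.get_calibration('scene'); d=np.load('scene1.npy'); S=cloud('scene',d); ps=cv2.imread('pics/scene1.png')[:,:,::-1].astype(int)
r=(ps[...,0]>130)&(ps[...,1]<90)&(np.abs(S[...,0]-.426)<.1)&(np.abs(S[...,1]+.035)<.08)
H=S[r];t=H[H[:,2]>.015];print('hex scene',np.percentile(H[:,2],[5,50,95]).round(4),rect(t),t.mean(0).round(4))
p,W=load('wlid')
r=(p.min(-1)>140)&(np.abs(W[...,0]-.48)<.11)&(np.abs(W[...,1]-.41)<.12)&(W[...,2]<.03)&(W[...,2]>.003)
L=W[r]; print('lid',len(L),np.percentile(L[:,2],[5,50,95]).round(4),rect(L))
print('tools',rect(L[L[:,2]>.016]) if (L[:,2]>.016).sum()>5 else 0)
for n in('wdock','whex'):
    p,W=load(n)
    r=(p.min(-1)>110)&(W[...,2]>.012)&(W[...,2]<.022)&(W[...,1]<-.15)&(W[...,1]>-.45)&(W[...,0]>.3)&(W[...,0]<.6)
    num,lab,st,_=cv2.connectedComponentsWithStats(r.astype(np.uint8))
    for i in range(1,num):
        if st[i,4]>150:
            P=W[lab==i]; print(n,i,st[i],P.min(0).round(3),P.max(0).round(3),rect(P))
# bottle axis: circle fit from body pts
for nm,Q,pp in(('wlid',)+(load('wlid')[1],load('wlid')[0]),('scene',S,ps),('side',cloud('side',np.load('side1.npy')),cv2.imread('pics/side1.png')[:,:,::-1].astype(int))):
    r=(pp[...,0]>pp[...,2]+60)&(Q[...,2]>.03)&(Q[...,2]<.14)&(np.abs(Q[...,0]-.45)<.12)&(np.abs(Q[...,1]-.15)<.12)
    P=Q[r]
    from scipy.optimize import least_squares
    f=least_squares(lambda c:np.hypot(P[:,0]-c[0],P[:,1]-c[1])-.05,[.45,.15],loss='soft_l1',f_scale=.002)
    print('bottle',nm,len(P),f.x.round(4),np.abs(f.fun).mean().round(4))
E
```

```text
hex [0.0049 0.0217 0.0232] (array([431.4, -32.4]), array([99.8, 26.2]), 23.41) [ 0.4333 -0.0312  0.0218]
hex scene [-0.0013  0.0188  0.0231] (array([430.2, -35.5]), array([101.8,  27.2]), 22.4) [ 0.4292 -0.036   0.0202]
lid 17395 [0.0084 0.01   0.0187] (array([500.1, 385.9]), array([178. , 194.8]), 1.11)
tools (array([446.5, 404.7]), array([ 40.5, 136. ]), 7.33)
wdock 1 [ 366   75   32  143 1778] [ 0.47  -0.308  0.012] [ 0.511 -0.151  0.022] (array([ 489.4, -229.4]), array([ 28.2, 158.5]), 6.29)
wdock 2 [ 236  104   67  135 1768] [ 0.328 -0.334  0.012] [ 0.399 -0.18   0.022] (array([ 370.3, -255.8]), array([ 28.7, 164.9]), 22.31)
wdock 3 [471 108  15  28 234] [ 0.586 -0.213  0.012] [ 0.6   -0.184  0.022] (array([ 593. , -198.8]), array([29. , 13.8]), 89.95)
whex 1 [ 361  248   29  115 1194] [ 0.471 -0.311  0.016] [ 0.51  -0.15   0.022] (array([ 489.6, -231. ]), array([ 27.1, 162.4]), 6.49)
whex 2 [ 246  270   61  110 1323] [ 0.328 -0.341  0.012] [ 0.401 -0.18   0.022] (array([ 371.6, -259.1]), array([ 28.4, 173.3]), 21.96)
whex 3 [453 273  14  23 163] [ 0.587 -0.212  0.012] [ 0.6   -0.184  0.022] (array([ 593.2, -198.1]), array([28. , 13.4]), 89.96)
bottle wlid 3278 [0.4484 0.2689] 0.0097
bottle scene 1414 [0.4569 0.1791] 0.0015
bottle side 992 [0.4567 0.179 ] 0.0021
```

```bash
cat > fit.py <<'E'
from h import *
from scipy.optimize import least_squares
p,W=load('wlid')
r=(p.min(-1)>130)&(np.abs(W[...,0]-.48)<.12)&(np.abs(W[...,1]-.41)<.13)&(W[...,2]<.03)&(W[...,2]>.003)
r=cv2.morphologyEx(r.astype(np.uint8),cv2.MORPH_OPEN,np.ones((7,7)))
n,lab,st,_=cv2.connectedComponentsWithStats(r); i=1+st[1:,4].argmax(); L=W[lab==i]; print('lid',st[i],np.median(L[:,2]).round(4),rect(L))
T=L[L[:,2]>.014]; print('tools',rect(T))
r=(p[...,0]>p[...,2]+60)&(W[...,2]>.03)&(W[...,2]<.14)&(np.abs(W[...,0]-.45)<.1)&(W[...,1]>.13)
P=W[r]; f=least_squares(lambda c:np.hypot(P[:,0]-c[0],P[:,1]-c[1])-.05,[.457,.179],loss='cauchy',f_scale=.002); print('bottle',f.x.round(4),np.median(np.abs(f.fun)).round(4), P.min(0).round(3),P.max(0).round(3))
# dock: model rails: axis angle a, offset; points on top faces uniformly in |y| 52..66
for n in('wdock','whex'):
    p,W=load(n)
    r=(p.min(-1)>100)&(W[...,2]>.015)&(W[...,2]<.021)&(W[...,1]<-.21)&(W[...,1]>-.31)&(W[...,0]>.34)&(W[...,0]<.53)
    P=W[r][:,:2]
    def res(q):
        a,c=q; nrm=np.array([np.cos(a),np.sin(a)]); y=(P-[.44,-.27])@nrm-c
        return np.abs(np.abs(y)-.059)
    best=min((least_squares(res,[a,c],loss='cauchy',f_scale=.003) for a in np.linspace(0,.5,6) for c in np.linspace(-.02,.02,5)),key=lambda f:f.cost)
    a,c=best.x; nrm=np.array([np.cos(a),np.sin(a)]); xd=np.array([np.sin(a),-np.cos(a)]); o=np.array([.44,-.27])+c*nrm
    print(n,len(P),'angle',a.round(4),'axis pt',o.round(4),'medres',np.median(best.fun).round(4))
    Q=W[(p.min(-1)>100)&(W[...,2]>.012)&(W[...,2]<.08)&(W[...,1]<-.1)&(W[...,1]>-.45)&(W[...,0]>.31)&(W[...,0]<.56)]
    X=(Q[:,:2]-o)@xd; Y=(Q[:,:2]-o)@nrm
    for lo in np.arange(-.13,.16,.012):
        s=(X>=lo)&(X<lo+.012)
        if s.sum()>5: print(round(lo*1e3),s.sum(),[ (Y[s&g].min().round(3),Y[s&g].max().round(3)) for g in(Y<0,Y>0) if (s&g).any()],Q[s,2].max().round(3))
E
python3 fit.py
```

```text
lid [  311    69   133   144 17146] 0.0099 (array([484.6, 403.3]), array([148. , 159.8]), 1.36)
tools (array([446.4, 404.7]), array([ 40.5, 136. ]), 7.21)
bottle [0.4573 0.1796] 0.0003 [0.411 0.194 0.03 ] [0.501 0.231 0.14 ]
wdock 2063 angle 0.242 axis pt [ 0.4367 -0.2708] medres 0.0036
-118 112 [(np.float64(-0.085), np.float64(-0.071)), (np.float64(0.071), np.float64(0.086))] 0.021
-106 365 [(np.float64(-0.086), np.float64(-0.065)), (np.float64(0.064), np.float64(0.086))] 0.021
-94 349 [(np.float64(-0.079), np.float64(-0.057)), (np.float64(0.058), np.float64(0.079))] 0.022
-82 325 [(np.float64(-0.072), np.float64(-0.053)), (np.float64(0.053), np.float64(0.072))] 0.021
-70 289 [(np.float64(-0.066), np.float64(-0.052)), (np.float64(0.052), np.float64(0.066))] 0.022
-58 281 [(np.float64(-0.066), np.float64(-0.052)), (np.float64(0.052), np.float64(0.066))] 0.022
-46 275 [(np.float64(-0.066), np.float64(-0.052)), (np.float64(0.052), np.float64(0.066))] 0.021
-34 271 [(np.float64(-0.066), np.float64(-0.052)), (np.float64(0.052), np.float64(0.066))] 0.022
-22 260 [(np.float64(-0.066), np.f
[... 2288 characters left out ...]
float64(0.052), np.float64(0.087))] 0.042
26 273 [(np.float64(-0.084), np.float64(-0.052)), (np.float64(0.052), np.float64(0.086))] 0.042
38 529 [(np.float64(-0.082), np.float64(-0.023)), (np.float64(0.023), np.float64(0.083))] 0.049
50 326 [(np.float64(-0.07), np.float64(-0.022)), (np.float64(0.024), np.float64(0.075))] 0.049
62 75 [(np.float64(-0.074), np.float64(-0.054)), (np.float64(0.054), np.float64(0.075))] 0.029
74 1750 [(np.float64(-0.074), np.float64(-0.0)), (np.float64(0.0), np.float64(0.076))] 0.062
86 657 [(np.float64(-0.073), np.float64(-0.0)), (np.float64(0.0), np.float64(0.075))] 0.061
98 173 [(np.float64(-0.052), np.float64(-0.0)), (np.float64(0.0), np.float64(0.076))] 0.052
```

Lid centre is (0.485, 0.403), bottle axis (0.457, 0.179), and the hex set's centre (0.431, -0.034) at 23°. The lane angle is 0.24 rad, and the measured sizes match the text. Next is picking the hex set.

```bash
cat >> h.py <<'E'
def down(yx,yy):
    y=np.array([yx,yy,0.])/np.hypot(yx,yy); z=np.array([0,0,-1.]); return np.stack([np.cross(y,z),y,z],1)
E
python3 - <<'E'
from h import *
a=np.radians(23); Rg=down(np.sin(a),-np.cos(a)); Rp=down(1,.0237*-1)
h=np.array([.431,-.034])
for p,R in(([*h,.1],Rg),([*h,.005],Rg),([.517,.403,.3],Rp),([.517,.403,.016],Rp)): print(np.round(m.inverse_kinematics(p,R),2))
m.set_gripper(.7,40)
m.move_ptp([h[0],h[1],.30],Rg); m.move_l([*h,.06],max_speed=.25); m.move_l([*h,.005],max_speed=.1)
m.set_gripper(0.,40); print('grip',m.current_grip_width(),m.current_grip_force())
m.move_l([*h,.30],max_speed=.25); print('grip',m.current_grip_width(),m.current_grip_force(),m.current_force())
m.move_ptp([.517,.403,.30],Rp); print(m.current_time(),m.current_ee_pos())
save('scene','carry')
cal=m.get_calibration('wrist'); p,d=save('wrist','carryw'); np.savez('carryw.npz',d=d,K=cal['camera_matrix'],R=cal['R'],t=cal['t'])
E
```

```text
[-0.19  0.35  2.06 -0.    0.74  0.98]
[-0.19  0.55  2.09 -0.    0.5   0.98]
[ 0.59  0.5   1.27 -0.    1.38  0.61]
[ 0.59  0.8   1.48 -0.    0.86  0.61]
grip 0.2886205920649234 38.79893481731415
grip 0.288323776226914 39.315603375434875 [ 0.2603188   0.76020096 -1.4852413 ]
12.3917 [0.51750653 0.40193189 0.300178  ]
```

View pics/carryw.png

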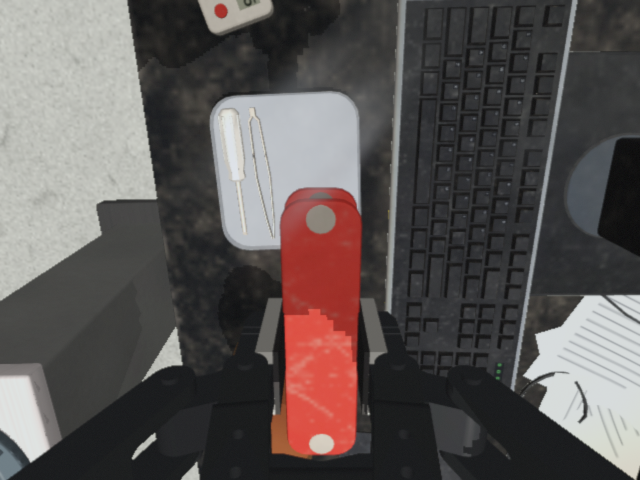

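The hex set is held straight along y between the fingers (pixels (282-360, 190-455)). The lid's free part is ahead of it at (310,170). Now I'll lay it down.

Run:
```python
from h import *
m.move_l([.518,.403,.06],max_speed=.25); m.move_l([.518,.403,.0165],max_speed=.08); print(m.current_force())
m.set_gripper(.45); m.dwell(.2); print(m.current_grip_width(),m.current_force(),m.current_ee_pos())
m.move_l([.518,.403,.30],max_speed=.25); 
R=down(1,0)
m.move_ptp([.42,.36,.36],R); m.dwell(.15)
cal=m.get_calibration('wrist'); p,d=save('wrist','placed'); np.savez('placed.npz',d=d,K=cal['camera_matrix'],R=cal['R'],t=cal['t'])
p,W=load('placed'); r=(p[...,0]>130)&(p[...,1]<90)&(p[...,2]<90)&(W[...,1]>.3)
H=W[r]; t=H[H[:,2]>.02]; print('hex',np.percentile(H[:,2],[5,50,95]).round(4),rect(t))
for n in('wdock',):
    p,W=load(n); q=W[(np.abs(W[...,2])<.005)&(np.abs(W[...,1]+.15)<.03)]; print('bench edge x',np.nanmin(q[:,0]))
print(m.current_time(),m.current_qpos())
# check push IK
def pose(c,hd,back,z,th=np.radians(35)):
    f=np.array([hd[0],hd[1],0.]);up=np.array([0,0,1.]); zt=f*np.sin(th)-up*np.cos(th); xt=-(f*np.cos(th)+up*np.sin(th)); yt=np.cross(zt,xt)
    return [c[0]-back*hd[0],c[1]-back*hd[1],z],np.stack([xt,yt,zt],1)
xd=np.array([np.sin(.24),-np.cos(.24)]);A=np.array([.4367,-.2708])
for c,h,b,z in(((.457,.179),(-.25,-.968),.1,.2),((.457,.179),(-.25,-.968),.1,.022),(A-.14*xd,xd,.06,.022),(A+.02*xd,xd,.055,.022)):
    P,R=pose(c,h,b,z); s=m.inverse_kinematics(P,R); print(np.round(R[:,1],2),None if s is None else np.round(s,2))
```

```text
[-0.25476843 -0.62186211 -1.46539623]
0.44693031771138064 [-0.3560038  -0.1972627  -0.12402405] [0.51804582 0.40303796 0.01661278]
hex [0.0146 0.0307 0.0322] (array([517.5, 396.4]), array([81.4, 25.2]), 88.86)
bench edge x 0.06223572040530805
16.8167 [ 6.24105133e-01  2.60316580e-01  1.46113614e+00 -4.70398205e-05
  1.42211276e+00  6.24462815e-01]
[ 0.97 -0.25  0.  ] [ 0.61  0.65  1.38 -0.38  1.6   0.95]
[ 0.97 -0.25  0.  ] [ 0.61  0.88  1.44 -0.39  1.33  1.06]
[0.97 0.24 0.  ] [ 0.07  0.57  2.26 -1.3   0.63  1.04]
[0.97 0.24 0.  ] [-0.34  0.6   2.16 -1.55  0.5   0.87]
```

View pics/placed.png

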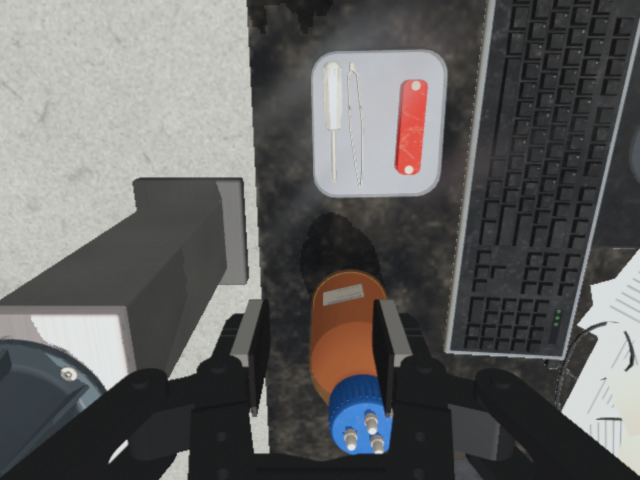

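The hex set is flat on the free part at (412,127), clear of the tweezers, with its top at about 31 mm. Near the dock, q4 comes close to its limit, so I'll scan the tilt and roll.

```bash
cat >> h.py <<'E'
xd=np.array([np.sin(.24),-np.cos(.24)]);A=np.array([.4367,-.2708])
from scipy.spatial.transform import Rotation as Ro
def pose(c,hd,back,z,th,roll=0.):
    f=np.array([hd[0],hd[1],0.]);f/=np.linalg.norm(f);up=np.array([0,0,1.]); zt=f*np.sin(th)-up*np.cos(th); xt=-(f*np.cos(th)+up*np.sin(th)); yt=np.cross(zt,xt)
    R=Ro.from_rotvec(roll*f).as_matrix()@np.stack([xt,yt,zt],1)
    return [c[0]-back*f[0],c[1]-back*f[1],z],R
E
python3 - <<'E'
from h import *
for th in(26,30,35):
  for roll in(-8,0,8):
    for X in(-.14,.035):
        P,R=pose(A+X*xd,xd,.055,.024,np.radians(th),np.radians(roll)); s=m.inverse_kinematics(P,R); print(th,roll,X,R[2,1].round(2),None if s is None else np.round(s,2))
E
```

```text
26 -8 -0.14 -0.14 [-0.02  0.54  2.18 -0.89  0.63  0.49]
26 -8 0.035 -0.14 [-0.39  0.6   2.03 -0.96  0.55  0.18]
26 0 -0.14 0.0 [-0.04  0.51  2.25 -1.09  0.49  0.73]
26 0 0.035 0.0 [-0.44  0.57  2.1  -1.12  0.39  0.36]
26 8 -0.14 0.14 [-0.07  0.49  2.33 -1.47  0.39  1.13]
26 8 0.035 0.14 [-0.49  0.55  2.17 -1.5   0.25  0.75]
30 -8 -0.14 -0.14 [ 0.02  0.56  2.18 -0.99  0.66  0.62]
30 -8 0.035 -0.14 [-0.37  0.61  2.05 -1.12  0.56  0.36]
30 0 -0.14 0.0 [ 0.    0.53  2.26 -1.21  0.55  0.88]
30 0 0.035 0.0 [-0.41  0.58  2.12 -1.33  0.42  0.59]
30 8 -0.14 0.14 [-0.02  0.52  2.33 -1.55  0.47  1.26]
30 8 0.035 0.14 [-0.46  0.56  2.19  4.54  0.32  1.02]
35 -8 -0.14 -0.14 [ 0.07  0.59  2.19 -1.1   0.72  0.77]
35 -8 0.035 -0.14 [-0.33  0.63  2.08 -1.31  0.6   0.56]
35 0 -0.14 0.0 [ 0.06  0.57  2.26 -1.31  0.62  1.03]
35 0 0.035 0.0 [-0.37  0.6   2.15 -1.54  0.49  0.83]
35 8 -0.14 0.14 [0.04 0.55 2.33 4.68 0.57 1.37]
35 8 0.035 0.14 [-0.42  0.59  2.21  4.37  0.42  1.23]
```

```bash
cat > push1.py <<'E'
from h import *
TH,RO,Z=np.radians(32),np.radians(-4),.018
P0=np.array([.4573,.1792]);P3=A-.14*xd;P2=P3-.06*xd;d0=(P2-P0)/np.linalg.norm(P2-P0);P1=P0+.13*d0
B=lambda s:(1-s)**3*P0+3*(1-s)**2*s*P1+3*(1-s)*s*s*P2+s**3*P3
def T(s):
    v=3*(1-s)**2*(P1-P0)+6*(1-s)*s*(P2-P1)+3*s*s*(P3-P2); return v/np.linalg.norm(v)
m.set_gripper(.42)
p,R=pose(P0,d0,.09,.25,TH,RO); m.move_ptp(p,R)
p,R=pose(P0,d0,.09,Z,TH,RO); m.move_l(p,max_speed=.2); m.dwell(.15)
F0=np.array(m.current_force()); print('F0',F0.round(2),m.current_time())
np.save('F0.npy',F0)
for s in [-.04,0,.06,.15,.25,.35,.45,.55,.65,.75,.84,.92,1.]:
    c,h=(B(s),T(s)) if s>0 else (P0+d0*s*.3,d0)
    p,R=pose(c,h,.052,Z,TH,RO); m.move_l(p,R,max_speed=.07)
    F=np.array(m.current_force())-F0; print(s,np.round(p,3),F.round(1))
    if np.linalg.norm(F)>18: print('STOP');break
print(m.current_time()); m.dwell(.2); save('scene','pushed')
cal=m.get_calibration('wrist')
print([(np.round(r['at'],3).tolist(),round(r['confidence'],2)) for r in m.look_for('scene','bottle_mid')[:3]])
S=cloud('scene',m.grab_frame('scene')[1]); c=B(1)
from scipy.optimize import least_squares
ps=cv2.imread('pics/pushed.png')[:,:,::-1].astype(int)
r=(ps[...,0]>ps[...,2]+60)&(S[...,2]>.07)&(S[...,2]<.14)&(np.hypot(S[...,0]-c[0],S[...,1]-c[1])<.09)
P=S[r];f=least_squares(lambda q:np.hypot(P[:,0]-q[0],P[:,1]-q[1])-.05,c,loss='soft_l1',f_scale=.002);print(len(P),'bottle',f.x.round(4),'want',c.round(4))
E
python3 push1.py
```

```text
F0 [ 0.3  -0.17  0.99] 19.1583
-0.04 [0.474 0.241 0.018] [ 0.1  0.  -1.7]
0 [0.471 0.229 0.018] [-1.7  0.2 -2. ]
0.06 [0.465 0.207 0.018] [-0.1 -0.4 -0.6]
0.15 [0.455 0.173 0.018] [ 1.3  0.9 -1.6]
0.25 [0.445 0.136 0.018] [ 0.2  1.5 -1.2]
0.35 [0.436 0.1   0.018] [-0.   0.6 -1.3]
0.45 [0.427 0.065 0.018] [ 0.5  0.6 -1.3]
0.55 [0.419 0.032 0.018] [ 0.3  0.7 -1.3]
0.65 [0.411 0.001 0.018] [ 0.3 -0.5 -2.3]
0.75 [ 0.405 -0.027  0.018] [ 0.4  0.4 -1.1]
0.84 [ 0.4   -0.05   0.018] [ 0.   0.  -0.6]
0.92 [ 0.396 -0.068  0.018] [ 0.3  1.1 -0.5]
1.0 [ 0.391 -0.084  0.018] [-1.7  2.  -1.2]
26.2833
[([0.381, -0.159, 0.146], 0.58)]
1051 bottle [ 0.4053 -0.1347] want [ 0.4034 -0.1348]
```

View pics/pushed.png

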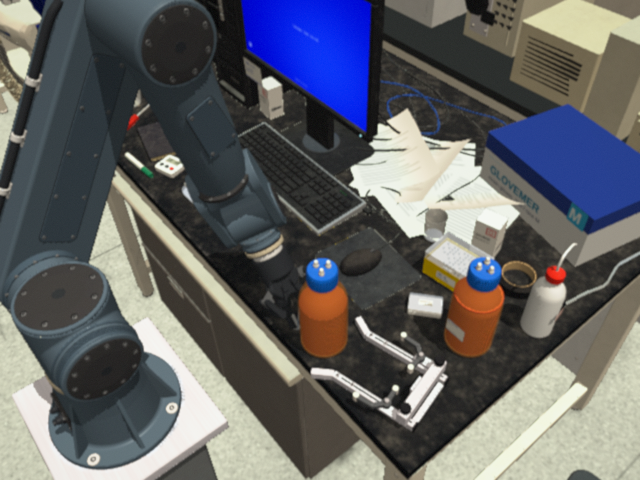

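The bottle stands upright at (323,305), in front of the mouth and on the lane axis within 2 mm. Now I'll push it in, feeling for the stop.

```bash
cat > push2.py <<'E'
from h import *
TH,RO,Z=np.radians(32),np.radians(-4),.018
F0=np.load('F0.npy')
def go(X,v):
    p,R=pose(A+X*xd,xd,.052,Z,TH,RO); m.move_l(p,R,max_speed=v)
    f=np.array(m.current_force())-F0; return -(f[:2]@xd),f
X=-.14
for X in np.arange(-.12,-.019,.02):
    a,f=go(X,.06); print(round(X,3),round(a,1),f.round(1))
    if a>16: raise SystemExit('early force')
X=-.02; t0=m.current_time(); n=0
while X<.045:
    X+=.002 if a<13.5 else .0005
    a,f=go(X,.03); print(round(X*1e3,1),round(a,1),end='; ')
    if a>=21 or m.current_time()>60: break
m.dwell(.3); f=np.array(m.current_force())-F0; print('\nheld',-(f[:2]@xd),f.round(1),np.linalg.norm(f),X,m.current_time())
E
python3 push2.py
```

```text
-0.12 -0.4 [-0.4 -0.6 -0.6]
-0.1 0.6 [-0.8  0.4 -0.7]
-0.08 0.8 [ 0.1  0.8 -1.8]
-0.06 0.8 [ 0.1  0.8 -1. ]
-0.04 0.3 [-0.1  0.3 -1.6]
-0.02 0.8 [-0.8  0.6 -2. ]
-18.0 4.5; -16.0 5.5; -14.0 5.7; -12.0 5.4; -10.0 7.0; -8.0 4.7; -6.0 6.2; -4.0 5.9; -2.0 6.1; 0.0 5.5; 2.0 5.5; 4.0 7.7; 6.0 9.2; 8.0 14.5; 8.5 16.1; 9.0 18.1; 9.5 18.1; 10.0 18.3; 10.5 17.6; 11.0 18.1; 11.5 17.1; 12.0 17.3; 12.5 17.4; 13.0 15.7; 13.5 17.3; 14.0 16.3; 14.5 17.8; 15.0 17.8; 15.5 16.6; 16.0 17.1; 16.5 16.2; 17.0 17.5; 17.5 16.4; 18.0 15.9; 18.5 16.9; 19.0 15.6; 19.5 16.6; 20.0 16.4; 20.5 15.6; 21.0 16.7; 21.5 16.2; 22.0 15.3; 22.5 15.3; 23.0 17.1; 23.5 16.5; 24.0 17.1; 24.5 16.0; 25.0 16.9; 25.5 16.1; 26.0 16.9; 26.5 15.9; 27.0 17.3; 27.5 16.2; 28.0 18.3; 28.5 21.3; 
held 21.596199104781743 [-5.9 20.8  9. ] 23.412071543434 0.02850000000000002 43.5833
```

A steady plateau of about 16.5 N, then a steep rise, so the bottle is on the stop. I'll firm the push slightly and check.

Run:
```python
from h import *
exec(open('push2.py').read().split('X=-.14')[0])
X=.0285
while X<.0300:
    X+=.00025; a,f=go(X,.02); print(round(X*1e3,2),round(a,1),np.linalg.norm(f).round(1))
    if a>=23.8: break
m.dwell(.3); f=np.array(m.current_force())-F0; print('held',f.round(1),np.linalg.norm(f).round(1),m.current_time())
save('scene','dockA'); save('side','dockB')
o=np.hstack([cv2.resize(cv2.imread('pics/dockA.png')[240:460,290:510],(400,400)),cv2.resize(cv2.imread('pics/dockB.png')[230:420,240:430],(400,400))]); cv2.imwrite('pics/dockAB.png',o)
```

```text
28.75 23.2 25.7
29.0 26.4 29.4
held [-6.8 24.5 13.4] 28.7 44.3833
```

View pics/dockAB.png

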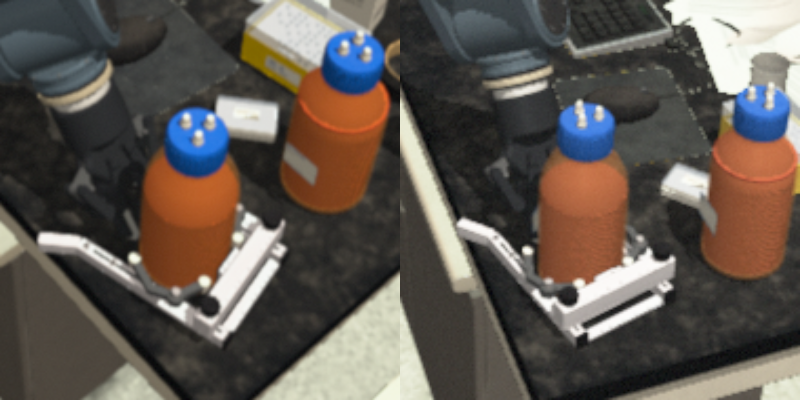

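In both views the bottle stands upright against the head, with the claws round it at (140,262) and (190,290). Now I'll withdraw straight back and check from above.

Run:
```python
from h import *
exec(open('push2.py').read().split('X=-.14')[0])
go(.02,.03); go(-.08,.1)
p,R=pose(A-.12*xd,xd,.052,.33,TH,RO); m.move_l(p,max_speed=.25)
m.move_ptp([.40,-.16,.40],down(1,0)); m.dwell(.3)
cal=m.get_calibration('wrist'); p,d=save('wrist','fin'); np.savez('fin.npz',d=d,K=cal['camera_matrix'],R=cal['R'],t=cal['t'])
from scipy.optimize import least_squares
p,W=load('fin'); c=A+.027*xd
r=(p[...,0]>p[...,2]+60)&(W[...,2]>.03)&(W[...,2]<.14)&(np.hypot(W[...,0]-c[0],W[...,1]-c[1])<.08)
P=W[r];f=least_squares(lambda q:np.hypot(P[:,0]-q[0],P[:,1]-q[1])-.05,c,loss='cauchy',f_scale=.002); e=f.x-A
print(len(P),'bottle X,Y',(e@xd).round(4),(e@[np.cos(.24),np.sin(.24)]).round(4),np.median(np.abs(f.fun)).round(4),m.current_time(),np.round(m.current_force(),1))
cv2.imwrite('pics/finc.png',cv2.resize(cv2.imread('pics/fin.png')[100:400,180:580],(800,600)))
```

```text
2246 bottle X,Y 0.0257 0.0013 0.0002 48.5083 [-0.2  0.3 -0.6]
```

View pics/finc.png

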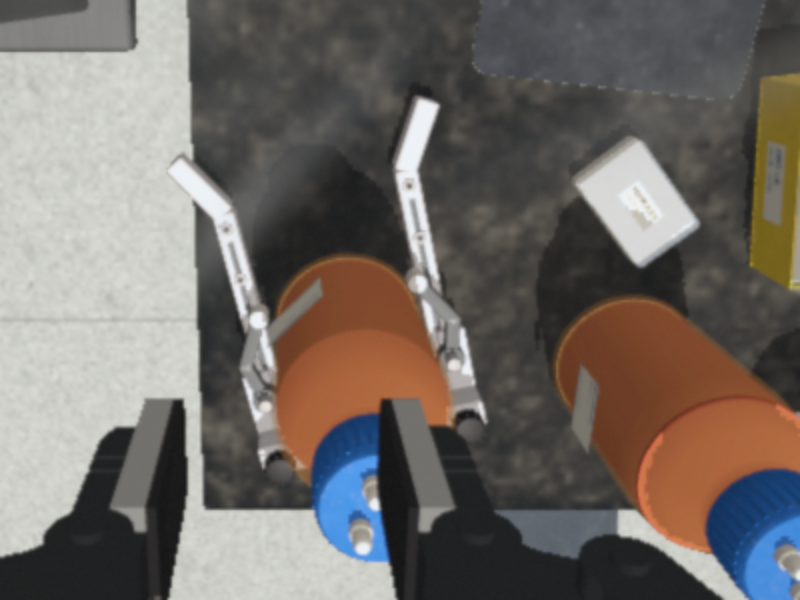

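The claws are turned in against the bottle, with tips at (257,317) and (418,283), and the second bottle is untouched. One quick numeric check of the claw tips before handing in.

Run:
```python
from h import *
p,W=load('fin'); n=np.array([np.cos(.24),np.sin(.24)])
for nm in('wdock','fin'):
    p,W=load(nm); D=W[...,:2]-A; X=D@xd;Y=D@n
    s=(p.max(-1)-p.min(-1)<40)&(p.min(-1)>100)&(W[...,2]>.026)&(W[...,2]<.05)&(np.abs(Y)<.1)&(X>-.06)&(X<.03)
    for g in(Y<0,Y>0):
        q=s&g; print(nm,q.sum(),'X',X[q].min().round(3),'tip |Y|',np.median(np.abs(Y[q&(X<X[q].min()+.01)])).round(4))
```

```text
wdock 267 X -0.007 tip |Y| 0.0817
wdock 279 X -0.007 tip |Y| 0.0846
fin 242 X -0.011 tip |Y| 0.0511
fin 266 X -0.01 tip |Y| 0.0508
```

```bash
python3 -c "
from bench import manip as m
print(m.sign_off(), m.current_time())"
```

```text
the job is handed in; nothing more can be done
the job is handed in; nothing more can be done
```

The job is handed in, with no verdict returned: the hex-key set lies flat on the free part of the lid, and the bottle was pressed onto the dock stop with about 26 N along the lane, slightly over the 20–25 N asked (peak total about 29 N at the wrist), with both claws closed.

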